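# Transfer the reagent row to the staining rack in reverse order

## Task

Move the four reagent bottles from the coloured liners of the grey holding rack to the white staining rack, one to each pocket and in reverse order: the bottle that stands at the left end of the holding rack goes to the right end of the white rack, the second from the left becomes the second from the right, and so on. Keep every bottle upright on the way and leave each standing flat on the floor of its pocket.

Things in the scene. Friction and masses are not known exactly. Their poses are not given: they have to be found in the camera images.
- bottle_blue: slim white reagent vial with a bright blue collar ring below its black dropper top: 23 mm diameter, 107 mm tall, 32 g, rigid. Origin: centre of its underside; z up along the vial. It starts standing in the blue liner; grip the body about 65 mm above its underside.
- bottle_orange: slim white reagent vial with a yellow-orange collar ring below its black dropper top: 23 mm diameter, 107 mm tall, 32 g, rigid. Origin: centre of its underside; z up along the vial. It starts standing in the orange liner; grip the body about 65 mm above its underside.
- bottle_black: slim white reagent vial with a black collar ring below its black dropper top: 23 mm diameter, 107 mm tall, 32 g, rigid. Origin: centre of its underside; z up along the vial. It starts standing in the black liner; grip the body about 65 mm above its underside.
- bottle_brown: round brown glass dropper bottle with a black dropper bulb, the widest of the four: body 33 mm diameter up to 62 mm, rounding into a 24 mm neck at 62 to 77 mm, 102 mm tall in all, 70 g, rigid. Origin: centre of its underside; z up along the bottle. It starts standing in the brown liner; grip the body 40 to 50 mm above its underside.
- liner_blue: blue open square liner tray in one of the four places of the grey holding rack, 54 x 54 mm, 18 mm high, walls 3 mm, inside 48 x 48 mm, floor 3 mm thick. Fixed; it holds the bottle of its own colour at the start and keeps showing where that bottle stood. Origin: centre of its underside, 4 mm above the worktop.
- liner_orange: orange open square liner tray in one of the four places of the grey holding rack, 54 x 54 mm, 18 mm high, walls 3 mm, inside 48 x 48 mm, floor 3 mm thick. Fixed; it holds the bottle of its own colour at the start and keeps showing where that bottle stood. Origin: centre of its underside, 4 mm above the worktop.
- liner_black: black open square liner tray in one of the four places of the grey holding rack, 54 x 54 mm, 18 mm high, walls 3 mm, inside 48 x 48 mm, floor 3 mm thick. Fixed; it holds the bottle of its own colour at the start and keeps showing where that bottle stood. Origin: centre of its underside, 4 mm above the worktop.
- liner_brown: brown open square liner tray in one of the four places of the grey holding rack, 54 x 54 mm, 18 mm high, walls 3 mm, inside 48 x 48 mm, floor 3 mm thick. Fixed; it holds the bottle of its own colour at the start and keeps showing where that bottle stood. Origin: centre of its underside, 4 mm above the worktop.
- holding_rack: grey low tray, 68 x 246 mm (and an 11 mm tab at each end), 14 mm high, fixed, holding the four coloured liners in a row. Origin: centre of its underside; y along the row (+y: left end seen from the robot), x across it, away from it. Places at y = -90, -30, +30, +90 mm. The two racks lie one behind the other, either one nearer, rows left-right (turned at most 12 degrees).
- staining_rack: white low rack, 68 x 246 mm (and an 11 mm tab at each end), 14 mm high, fixed, with four empty pockets in a row. Origin: centre of its underside; y along the row (+y: left end seen from the robot), x across it, away from it. Pocket centres at x = 0, y = -90, -30, +30, +90 mm; each 56 mm across x 54 mm along the row inside, floor 4 mm above the worktop, dividers 6 mm thick, 14 mm high.
Things that resemble listed ones, but are neither listed nor needed, are in the scene too. Of the things that look like the liner_blue, the middle-sized one is meant.

How it is judged:
At the end, for the whole second after the job is handed in: Each bottle stands in the pocket of the white rack that mirrors its liner's place (liner at y = +90 mm: pocket at -90 mm, and so on), within 18 mm of the pocket's centre each way (the walls see to that), its underside under 5 mm above the pocket floor, tilt under 0.12 rad, at rest (x of bottle_blue in the frame of staining_rack between -0.018 and 0.018 m and z of each of bottle_blue, bottle_orange, bottle_black, bottle_brown in the frame of staining_rack below 0.009 m and angle between each of bottle_blue, bottle_orange, bottle_black, bottle_brown's own z axis and vertical below 0.12 rad and linear speed of each of bottle_blue, bottle_orange, bottle_black, bottle_brown below 0.02 m/s and ((y of liner_blue in the frame of holding_rack between -0.1 and -0.08 m and y of bottle_blue in the frame of staining_rack between 0.072 and 0.108 m) or (y of liner_blue in the frame of holding_rack between -0.04 and -0.02 m and y of bottle_blue in the frame of staining_rack between 0.012 and 0.048 m) or (y of liner_blue in the frame of holding_rack between 0.02 and 0.04 m and y of bottle_blue in the frame of staining_rack between -0.048 and -0.012 m) or (y of liner_blue in the frame of holding_rack between 0.08 and 0.1 m and y of bottle_blue in the frame of staining_rack between -0.108 and -0.072 m)) and x of bottle_orange in the frame of staining_rack between -0.018 and 0.018 m and ((y of liner_orange in the frame of holding_rack between -0.1 and -0.08 m and y of bottle_orange in the frame of staining_rack between 0.072 and 0.108 m) or (y of liner_orange in the frame of holding_rack between -0.04 and -0.02 m and y of bottle_orange in the frame of staining_rack between 0.012 and 0.048 m) or (y of liner_orange in the frame of holding_rack between 0.02 and 0.04 m and y of bottle_orange in the frame of staining_rack between -0.048 and -0.012 m) or (y of liner_orange in the frame of holding_rack between 0.08 and 0.1 m and y of bottle_orange in the frame of staining_rack between -0.108 and -0.072 m)) and x of bottle_black in the frame of staining_rack between -0.018 and 0.018 m and ((y of liner_black in the frame of holding_rack between -0.1 and -0.08 m and y of bottle_black in the frame of staining_rack between 0.072 and 0.108 m) or (y of liner_black in the frame of holding_rack between -0.04 and -0.02 m and y of bottle_black in the frame of staining_rack between 0.012 and 0.048 m) or (y of liner_black in the frame of holding_rack between 0.02 and 0.04 m and y of bottle_black in the frame of staining_rack between -0.048 and -0.012 m) or (y of liner_black in the frame of holding_rack between 0.08 and 0.1 m and y of bottle_black in the frame of staining_rack between -0.108 and -0.072 m)) and x of bottle_brown in the frame of staining_rack between -0.018 and 0.018 m and ((y of liner_brown in the frame of holding_rack between -0.1 and -0.08 m and y of bottle_brown in the frame of staining_rack between 0.072 and 0.108 m) or (y of liner_brown in the frame of holding_rack between -0.04 and -0.02 m and y of bottle_brown in the frame of staining_rack between 0.012 and 0.048 m) or (y of liner_brown in the frame of holding_rack between 0.02 and 0.04 m and y of bottle_brown in the frame of staining_rack between -0.048 and -0.012 m) or (y of liner_brown in the frame of holding_rack between 0.08 and 0.1 m and y of bottle_brown in the frame of staining_rack between -0.108 and -0.072 m))); the robot touches nothing.
It fails at once if a bottle is tipped by more than 0.8 rad (angle between any of bottle_blue, bottle_orange, bottle_black, bottle_brown's own z axis and vertical above 0.8 rad).
It also fails if it takes over 90 s, if anything falls off the work surface, if the arm or the gripper's body presses on something with over 40 N, if the wrist force passes 120 N, or if a joint passes its speed limit or range.

## Robot

A 7-joint arm with a two-finger parallel gripper is mounted at the origin on a cart in front of the work surface, level with it; the furniture and walls round the work are solid. World frame = base frame: x ahead of the robot, y to its left, z up, the work surface at z = 0. Lengths are in m, angles in rad, forces in N, time in s.
With the tool pointing down it reaches from about 0.4 to 0.925 m from the base axis. Payload 5.6 kg.
Tool frame: the origin (TCP) lies at the very end of the fingers, on their centre line; the grasp point (between the pads) lies manip.grip_point_offset behind it (manip.grip_point_offset is the distance from the TCP to the grasp point, in m); x points along the fingers, z is the direction in which the jaws open and shut, and the axes are right-handed (so a half turn about x gives the same grasp; the last joint's range is limited). The gripper opens to 85 mm and grips with 20 to 120 N. Pads are 22 mm wide; open, the fingers measure 114 mm over their backs; the gripper's body (76 mm by 85 mm) begins 54 mm behind the grasp point. The pads swing forward as they close: fully open they stand 13 mm farther back than shut.
Start: joints at [1.106, 0.468, -0.012, 1.603, 0.006, 1.071, -0.056], TCP at [0.266, -0.593, 0.231] pointing down, gripper open.
Joint ranges: [-2.53, 2.53], [-0.31, 2.02], [-1.57, 1.55], [0.28, 2.44], [-1.29, 4.43], [0.15, 1.84], [-2.92, 2.92]. Speed limits (rad/s): [2.57, 2.57, 3.14, 3.14, 3.14, 3.14, 3.14].

## Interface

Orientations are given as [roll, pitch, yaw] about the fixed x, y, z axes, in that order (R = Rz(yaw) Ry(pitch) Rx(roll)).
In Python, from station import manip gives the robot as it stands. The module is installed in compiled form; this text tells all that it offers.
- The arm moves only by the tool arm_command, never from a script. Its argument "commands" is a list of rows, each an object of numbers: "dx", "dy", "dz": the shift along the world's x, y, z in m; "spin": the turn about the world's z in rad; "jaw": the finger opening in m, from 0 to 0.0854. A call has 1 to 12 rows; each row is the pose to reach, as a shift and turn from the pose commanded when the call began; what a row does not reach only later rows make up. A row lasts 1/8 s, in which the tool goes at most 62.5 mm and 10.7 degrees, less where a joint would pass 70% of its speed; a pose out of reach is approached as far as the arm can. A call with a gripper value outside its range is refused whole. The fingers move at their own pace and stop on an object; "force" is the grip in N (left out, the last holds). Time passes only in rows, so rows that repeat a pose let the fingers close. It gives the time, the measured TCP pose, the force and the opening at its end, in the units of the state.
- manip.read_state(): the state, without advancing time (a new reading comes with each control period).
- manip.camera(name): name is "scene" or "top" or "wrist"; returns a dict with "color" (384x512x3 uint8, red, green, blue), "fx", "fy", "cx", "cy" (pixels), "R" (3x3) and "t" (3): a world point X has camera coordinates R X + t. Camera axes: x right, y down, z forward; pixel columns grow to the right and rows downward; lengths in m; the calibration is good to about 2 mm. A picture is of the moment at which its call begins. There is no depth.
- manip.finish_job(): hands the job in, once; it reports no verdict.
The state is a dict: "time_s": time; "joint_positions": joint angles; "joint_velocities": joint speeds; "tau": joint torques, N m; "position": TCP position; "eef_rot": TCP orientation; "contact_force": force on the tool from outside, world axes, zero at the start; "moment": the same for the moment, N m; "grip_width": finger opening in m.
Only numpy, scipy, OpenCV 4.12 (cv2) and the standard library are available. Lean on these libraries where they do the work, as an engineer would, in place of code of your own. Each camera call takes 0.05 s, during which the arm holds its last target. There are 200 camera calls.

## Working session

There is one attempt and no reset: what is moved stays moved. The work goes in short steps, Python scripts to look and compute and a tool call to move; the robot and the scene stay as the last step left them, time stands still between calls to the robot, and variables do not carry over. Pictures are saved under pics/ and viewed, about 12 in all and at most 16, crops included, and the job is handed in when it is done.

Besides the shell and the picture viewer there is one more tool, called after "Call:" as a command line: name --argument value ..., lists and objects as JSON in quotes. arm_command: Moves the arm, as the interface text tells. Its arguments: {"type":"object","properties":{"commands":{"type":"array"},"force":{"type":"number"}},"required":["commands"]}

```bash
mkdir -p pics
cat > h.py <<'E'
import numpy as np,cv2
from station import manip
def shot(n,f):
    c=manip.camera(n); cv2.imwrite('pics/'+f+'.png',c['color'][:,:,::-1]); np.savez('pics/'+f+'.npz',**c); return c
def load(f): return np.load('pics/'+f+'.npz')
def ray(c,u,v,z):
    R,t=c['R'],c['t']; o=-R.T@t; d=R.T@np.array([(u-c['cx'])/c['fx'],(v-c['cy'])/c['fy'],1]); return o+d*(z-o[2])/d[2]
def proj(c,X):
    p=c['R']@np.array(X)+c['t']; return [float(c['fx']*p[0]/p[2]+c['cx']),float(c['fy']*p[1]/p[2]+c['cy'])]
E
python3 - <<'E'
from h import *
for n in('scene','top'):
    c=shot(n,n+'0'); print(n,-c['R'].T@c['t'],c['R'].round(2).tolist())
print(manip.read_state(),manip.grip_point_offset)
a=[cv2.imread(f'pics/{n}0.png') for n in('scene','top')]
cv2.imwrite('pics/both.png',cv2.resize(np.hstack(a),(800,300)))
E
```

```text
scene [-0.06965131 -0.42959791  0.4522406 ] [[0.56, -0.83, -0.0], [-0.39, -0.26, -0.89], [0.73, 0.49, -0.46]]
top [0.47121738 0.01767658 0.95454314] [[-0.0, -1.0, 0.01], [-1.0, 0.0, -0.09], [0.09, -0.01, -1.0]]
{'time_s': 0.1, 'joint_positions': array([ 1.1060323 ,  0.46828645, -0.0116329 ,  1.60356533,  0.00598456,
        1.07140764, -0.05628951]), 'joint_velocities': array([-0.00066552, -0.00221819,  0.00027588, -0.00311634, -0.00109553,
       -0.00072856, -0.00069021]), 'tau': array([ 9.88390420e-04, -5.33525169e+01,  2.15315656e-02, -2.51966161e+01,
        1.14980634e-02,  4.32075933e-03,  4.36467963e-05]), 'position': array([ 0.26583656, -0.59258058,  0.23042133]), 'eef_rot': array([-3.08622057,  1.56916436,  2.0478981 ]), 'contact_force': array([-0.27150326,  0.59540989,  0.39240165]), 'moment': array([-0.03119161, -0.04492132, -0.04751589]), 'grip_width': 0.08536504909893267} 0.0187
```

View pics/top0.png

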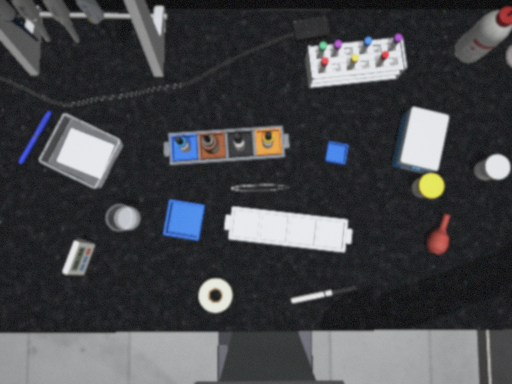

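View pics/scene0.png

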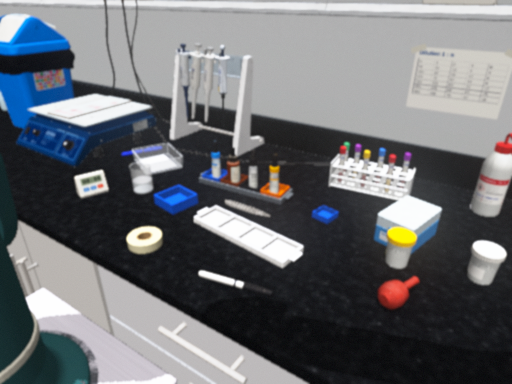

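The top view shows the grey rack with its liners at blue (183,147), brown (211,145), black (240,144) and orange (268,142). The white rack is at (288,229). Three things could be taken for liner_blue: the large tray at (184,220), the small tray at (337,153), and the one in the rack at (183,147). I choose the one in the rack because it is the middle size. The close crop and measurements come next.

Run:
```python
from h import *
c=load('top0'); im=c['color']; hsv=cv2.cvtColor(im,cv2.COLOR_RGB2HSV)
def blobs(m,name,z,lo=80):
    for k in cv2.findContours(m.astype(np.uint8),0,2)[0]:
        if cv2.contourArea(k)<lo: continue
        b=cv2.boxPoints(cv2.minAreaRect(k)); P=np.array([ray(c,*p,z)[:2] for p in b])
        s=[np.linalg.norm(P[1]-P[0]),np.linalg.norm(P[2]-P[1])]
        e=P[1]-P[0] if s[0]>s[1] else P[2]-P[1]
        print(name,b.mean(0).round(1),P.mean(0).round(4),np.round(s,3),'ang',np.degrees(np.arctan2(-e[0]*np.sign(e[1]),abs(e[1]))).round(2))
H,S,V=hsv[...,0],hsv[...,1],hsv[...,2]
blobs((H>100)&(H<125)&(S>150)&(V>120),'blue',.022)
blobs((H>8)&(H<22)&(S>170)&(V>150),'orange',.022)
blobs((H<12)&(S>80)&(V>60)&(V<170),'brown',.022)
m=((S<40)&(V>185)); m[:190]=0;m[262:]=0;m[:,:215]=0;m[:,365:]=0
blobs(m,'white',.014,500)
m=((S<60)&(V>75)); m[:120]=0;m[172:]=0;m[:,:155]=0;m[:,297:]=0
m=cv2.morphologyEx(((V>70)&(np.indices(V.shape)[0]>120)&(np.indices(V.shape)[0]<172)&(np.indices(V.shape)[1]>155)&(np.indices(V.shape)[1]<297)).astype(np.uint8),3,np.ones((7,7)))
blobs(m,'grey',.014,500)
a=cv2.resize(im[120:172,157:297],None,fx=5,fy=5,interpolation=2)
b=load('scene0')['color'][140:210,190:300]; b=cv2.resize(b,(700,330),interpolation=2) if 0 else cv2.resize(b,None,fx=4.6,fy=4.6,interpolation=2)
w=max(a.shape[1],b.shape[1]); pad=lambda x:np.pad(x,((0,0),(0,w-x.shape[1]),(0,0)))
cv2.imwrite('pics/crop0.png',np.vstack([pad(a),pad(b)])[:,:,::-1])
```

```text
blue [183.4 219.4] [0.4921 0.1765] [0.077 0.078] ang -9.7
blue [336.4 152.3] [ 0.6326 -0.1463] [0.045 0.045] ang -10.64
blue [ 26.8 150.1] [0.6395 0.5084] [0.063 0.012] ang 62.47
blue [183.9 147.4] [0.6442 0.1771] [0.052 0.052] ang 3.7
blue [ 42.5 122.7] [0.6982 0.4775] [0.057 0.013] ang 63.18
brown [440.1 233.3] [ 0.4608 -0.3602] [0.088 0.045] ang 73.85
brown [211.8 145.1] [0.6489 0.1179] [0.053 0.054] ang -86.86
brown [503.5  15.5] [ 0.9341 -0.5181] [0.033 0.043] ang 86.93
white [287.8 228.8] [ 0.4714 -0.042 ] [0.067 0.267] ang -6.76
grey [225.9 144.8] [0.6511 0.0885] [0.272 0.073] ang 3.78
```

View pics/crop0.png

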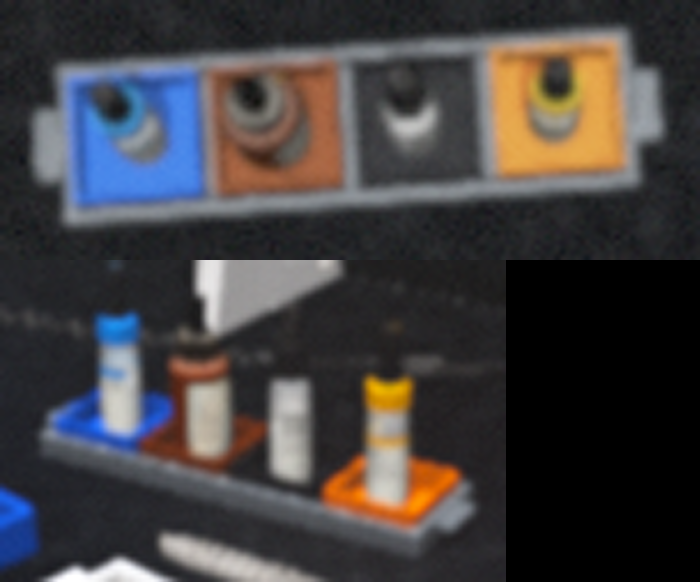

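The crop confirms the choice: the blue vial stands in the middle-sized blue tray, which measures 52 mm against 77 mm and 45 mm for the other two. From left to right the order is blue, brown, black, orange. Next I work out the bottle positions from both views.

Run:
```python
from h import *
from scipy.spatial.transform import Rotation as Ro
t=load('top0');s=load('scene0')
a=np.radians(3.78); hx=np.array([np.cos(a),np.sin(a)]);hy=np.array([-np.sin(a),np.cos(a)]);hc=np.array([.6505,.0880])
b=np.radians(6.76); wy=np.array([np.sin(b),np.cos(b)]);wc=np.array([.4714,-.042])
tops={'blue':((112,96),.114,(122,432)),'brown':((246,90),.109,(210,457)),'black':((405,84),.114,(291,480)),'orange':((557,74),.114,(386,503))}
for (n,(p,z,q)),y in zip(tops.items(),(.09,.03,-.03,-.09)):
    P=ray(t,157+p[0]/5,120+p[1]/5,z)[:2]; B=ray(s,190+q[0]/4.6,140+(q[1]-260)/4.6,.008)[:2]
    print(n,'top',P.round(4),'scene base front',B.round(4),'liner',(hc+hy*y).round(4),'in liner top',((P-hc)@hx).round(4),((P-hc)@hy-y).round(4),'target',(wc-wy*y).round(4))
st=manip.read_state(); R=Ro.from_euler('xyz',st['eef_rot']).as_matrix(); print(R.round(3)); z=R[:,2]; print('jaw az',np.degrees(np.arctan2(z[1],z[0])))
```

```text
blue top [0.643  0.1701] scene base front [0.6453 0.1756] liner [0.6446 0.1778] in liner top -0.0021 -0.0076 target [ 0.4608 -0.1314]
brown top [0.6462 0.1195] scene base front [0.6475 0.113 ] liner [0.6485 0.1179] in liner top -0.0022 0.0017 target [ 0.4679 -0.0718]
black top [0.6473 0.0581] scene base front [0.6494 0.0585] liner [0.6525 0.0581] in liner top -0.0051 0.0003 target [ 0.4749 -0.0122]
orange top [ 6.51e-01 -2.00e-04] scene base front [6.554e-01 4.000e-04] liner [ 0.6564 -0.0018] in liner top -0.0053 0.002 target [0.482  0.0474]
[[-0.001  0.912  0.409]
 [ 0.001  0.409 -0.912]
 [-1.    -0.    -0.002]]
jaw az -65.83667268286297
```

Call:
arm_command --commands '[{"dx": 0.377,"dy": 0.765,"spin": 1.149,"jaw": 0.085},{"dx": 0.377,"dy": 0.765,"spin": 1.149},{"dx": 0.377,"dy": 0.765,"spin": 1.149},{"dx": 0.377,"dy": 0.765,"spin": 1.149},{"dx": 0.377,"dy": 0.765,"spin": 1.149},{"dx": 0.377,"dy": 0.765,"spin": 1.149},{"dx": 0.377,"dy": 0.765,"spin": 1.149},{"dx": 0.377,"dy": 0.765,"spin": 1.149},{"dx": 0.377,"dy": 0.765,"spin": 1.149},{"dx": 0.377,"dy": 0.765,"spin": 1.149},{"dx": 0.377,"dy": 0.765,"spin": 1.149},{"dx": 0.377,"dy": 0.765,"spin": 1.149}]' --force 25

```text
schema error: expected keys dx, dy, dz, spin, jaw
```

Call:
arm_command --commands '[{"dx": 0.377,"dy": 0.765,"dz": 0,"spin": 1.149,"jaw": 0.085},{"dx": 0.377,"dy": 0.765,"dz": 0,"spin": 1.149,"jaw": 0.085},{"dx": 0.377,"dy": 0.765,"dz": 0,"spin": 1.149,"jaw": 0.085},{"dx": 0.377,"dy": 0.765,"dz": 0,"spin": 1.149,"jaw": 0.085},{"dx": 0.377,"dy": 0.765,"dz": 0,"spin": 1.149,"jaw": 0.085},{"dx": 0.377,"dy": 0.765,"dz": 0,"spin": 1.149,"jaw": 0.085},{"dx": 0.377,"dy": 0.765,"dz": 0,"spin": 1.149,"jaw": 0.085},{"dx": 0.377,"dy": 0.765,"dz": 0,"spin": 1.149,"jaw": 0.085},{"dx": 0.377,"dy": 0.765,"dz": 0,"spin": 1.149,"jaw": 0.085},{"dx": 0.377,"dy": 0.765,"dz": 0,"spin": 1.149,"jaw": 0.085},{"dx": 0.377,"dy": 0.765,"dz": 0,"spin": 1.149,"jaw": 0.085},{"dx": 0.377,"dy": 0.765,"dz": 0,"spin": 1.149,"jaw": 0.085}]' --force 25

```text
time_s: 1.6
position: [0.5982, 0.0812, 0.231]
eef_rot: [-2.269, 1.57, -2.269]
contact_force: [1.0, -0.2, -0.1]
grip_width: 0.085
```

Call:
arm_command --commands '[{"dx": 0.045,"dy": 0.091,"dz": 0,"spin": 0,"jaw": 0.085},{"dx": 0.045,"dy": 0.091,"dz": 0,"spin": 0,"jaw": 0.085},{"dx": 0.045,"dy": 0.091,"dz": -0.05,"spin": 0,"jaw": 0.085},{"dx": 0.045,"dy": 0.091,"dz": -0.09,"spin": 0,"jaw": 0.085},{"dx": 0.045,"dy": 0.091,"dz": -0.09,"spin": 0,"jaw": 0.085}]'

```text
time_s: 2.22
position: [0.6401, 0.1697, 0.1374]
eef_rot: [-2.859, 1.563, -2.859]
contact_force: [-0.3, -1.1, 0.0]
grip_width: 0.0852
```

Run:
```python
from h import *
c=shot('wrist','w1'); print(-c['R'].T@c['t'],c['R'].round(2).tolist(),manip.read_state()['position'])
for P in [(.643,.171,.114),(.6475,.118,.109),(.644,.176,.007)]: print(P,np.round(proj(c,P)))
```

```text
[0.64144508 0.23959645 0.27932443] [[1.0, -0.0, -0.01], [0.0, -0.96, 0.28], [-0.01, -0.28, -0.96]] [0.64185545 0.17040832 0.14017921]
(0.643, 0.171, 0.114) [261. 224.]
(0.6475, 0.118, 0.109) [267. 291.]
(0.644, 0.176, 0.007) [261. 179.]
```

View pics/w1.png

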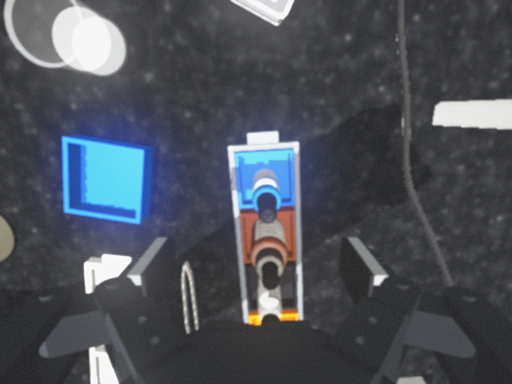

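The wrist view shows the blue vial's top at (267,208), the brown dropper at (268,270) and the black vial's at about (268,315). The vial sits roughly midway between the fingers.

Run:
```python
from h import *
c=load('w1')
for p,z in [((267,213),.114),((267,208),.114),((269,272),.109),((264,172),.01),((248,150),.022),((283,150),.022)]: print(p,ray(c,*p,z).round(4))
```

```text
(267, 213) [0.6467 0.1788 0.114 ]
(267, 208) [0.6467 0.1821 0.114 ]
(269, 272) [0.6486 0.1336 0.109 ]
(264, 172) [0.6466 0.1834 0.01  ]
(248, 150) [0.6315 0.2065 0.022 ]
(283, 150) [0.6637 0.2065 0.022 ]
```

Call:
arm_command --commands '[{"dx": 0.004,"dy": 0.006,"dz": -0.02,"spin": 0,"jaw": 0.085},{"dx": 0.004,"dy": 0.006,"dz": -0.06,"spin": 0,"jaw": 0.085},{"dx": 0.004,"dy": 0.006,"dz": -0.085,"spin": 0,"jaw": 0.085},{"dx": 0.004,"dy": 0.006,"dz": -0.085,"spin": 0,"jaw": 0.085},{"dx": 0.004,"dy": 0.006,"dz": -0.085,"spin": 0,"jaw": 0.01},{"dx": 0.004,"dy": 0.006,"dz": -0.085,"spin": 0,"jaw": 0.01},{"dx": 0.004,"dy": 0.006,"dz": -0.085,"spin": 0,"jaw": 0.01},{"dx": 0.004,"dy": 0.006,"dz": -0.085,"spin": 0,"jaw": 0.01},{"dx": 0.004,"dy": 0.006,"dz": -0.085,"spin": 0,"jaw": 0.01},{"dx": 0.004,"dy": 0.006,"dz": -0.085,"spin": 0,"jaw": 0.01}]' --force 25

```text
time_s: 3.52
position: [0.6471, 0.1768, 0.0572]
eef_rot: [0.099, 1.57, 0.099]
contact_force: [-0.5, -0.2, 5.7]
grip_width: 0.0219
```

Run:
```python
from h import *
c=shot('wrist','w2');d=shot('scene','s2'); a=cv2.resize(c['color'],(400,300));b=cv2.resize(d['color'][80:280,100:367],(400,300))
cv2.imwrite('pics/g1.png',np.hstack([a,b])[:,:,::-1]);s=manip.read_state();print(s['position'],s['grip_width'],s['contact_force'])
```

```text
[0.64708109 0.17682746 0.05720306] 0.02192208359268265 [-0.71326881  0.16556336  5.61603658]
```

View pics/g1.png

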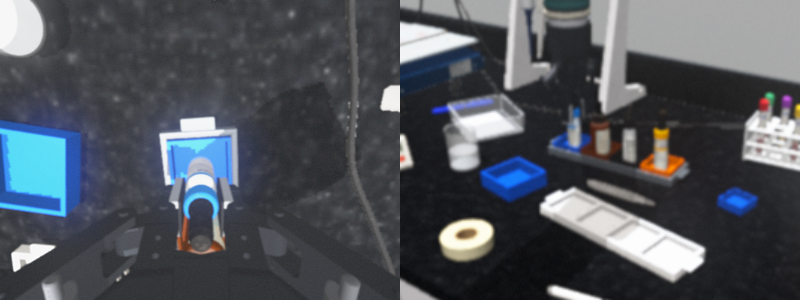

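Blue is gripped, with an opening of 21.9 mm and the vial upright. Now I lift it and carry it to the right-end pocket.

Call:
arm_command --commands '[{"dx": 0,"dy": 0,"dz": 0.03,"spin": 0,"jaw": 0.01},{"dx": 0,"dy": 0,"dz": 0.08,"spin": 0,"jaw": 0.01},{"dx": 0,"dy": 0,"dz": 0.12,"spin": 0,"jaw": 0.01},{"dx": -0.019,"dy": -0.031,"dz": 0.12,"spin": 0,"jaw": 0.01},{"dx": -0.046,"dy": -0.077,"dz": 0.12,"spin": 0,"jaw": 0.01},{"dx": -0.074,"dy": -0.123,"dz": 0.12,"spin": 0,"jaw": 0.01},{"dx": -0.102,"dy": -0.169,"dz": 0.12,"spin": 0,"jaw": 0.01},{"dx": -0.13,"dy": -0.215,"dz": 0.12,"spin": 0,"jaw": 0.01},{"dx": -0.158,"dy": -0.261,"dz": 0.12,"spin": 0,"jaw": 0.01},{"dx": -0.176,"dy": -0.293,"dz": 0.12,"spin": 0,"jaw": 0.01},{"dx": -0.186,"dy": -0.308,"dz": 0.12,"spin": 0,"jaw": 0.01},{"dx": -0.186,"dy": -0.308,"dz": 0.12,"spin": 0,"jaw": 0.01}]' --force 25

```text
time_s: 5.12
position: [0.4598, -0.1326, 0.1762]
eef_rot: [-2.339, 1.57, -2.343]
contact_force: [1.1, 0.7, -1.0]
grip_width: 0.0214
```

Call:
arm_command --commands '[{"dx": 0,"dy": 0,"dz": -0.03,"spin": 0,"jaw": 0.01},{"dx": 0,"dy": 0,"dz": -0.06,"spin": 0,"jaw": 0.01},{"dx": 0,"dy": 0,"dz": -0.08,"spin": 0,"jaw": 0.01},{"dx": 0,"dy": 0,"dz": -0.08,"spin": 0,"jaw": 0.01}]'

```text
time_s: 5.62
position: [0.4601, -0.1296, 0.095]
eef_rot: [2.556, 1.568, 2.558]
contact_force: [-0.0, -0.6, -1.0]
grip_width: 0.0218
```

Run:
```python
from h import *
c=shot('wrist','w3');d=shot('scene','s3'); a=cv2.resize(c['color'],(400,300));b=cv2.resize(d['color'][130:330,150:417],(400,300))
cv2.imwrite('pics/g2.png',np.hstack([a,b])[:,:,::-1]);s=manip.read_state();print(s['position'],s['grip_width'],s['contact_force'])
```

```text
[ 0.46139198 -0.13039723  0.09668941] 0.021711741567480264 [-0.01077849  0.67312128  0.16520518]
```

View pics/g2.png

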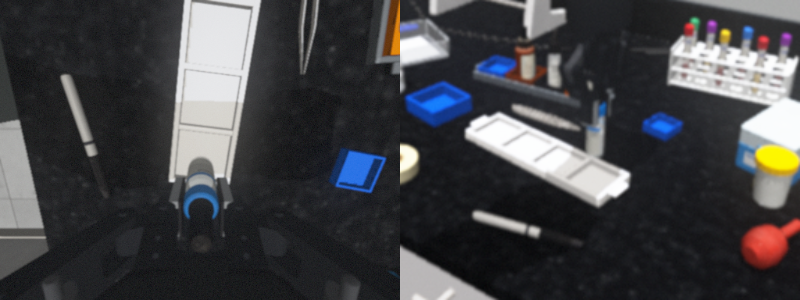

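Call:
arm_command --commands '[{"dx": 0,"dy": -0.001,"dz": -0.025,"spin": 0,"jaw": 0.01},{"dx": 0,"dy": -0.001,"dz": -0.036,"spin": 0,"jaw": 0.01},{"dx": 0,"dy": -0.001,"dz": -0.041,"spin": 0,"jaw": 0.01},{"dx": 0,"dy": -0.001,"dz": -0.041,"spin": 0,"jaw": 0.01},{"dx": 0,"dy": -0.001,"dz": -0.041,"spin": 0,"jaw": 0.01}]'

```text
time_s: 6.35
position: [0.4611, -0.1324, 0.0559]
eef_rot: [-0.327, 1.57, -0.327]
contact_force: [0.2, 0.0, 0.1]
grip_width: 0.0215
```

Call:
arm_command --commands '[{"dx": 0,"dy": 0,"dz": -0.002,"spin": 0,"jaw": 0.01},{"dx": 0,"dy": 0,"dz": -0.002,"spin": 0,"jaw": 0.01},{"dx": 0,"dy": 0,"dz": -0.002,"spin": 0,"jaw": 0.03},{"dx": 0,"dy": 0,"dz": -0.002,"spin": 0,"jaw": 0.085},{"dx": 0,"dy": 0,"dz": -0.002,"spin": 0,"jaw": 0.085},{"dx": 0,"dy": 0,"dz": -0.002,"spin": 0,"jaw": 0.085},{"dx": 0,"dy": 0,"dz": -0.002,"spin": 0,"jaw": 0.085},{"dx": 0,"dy": 0,"dz": 0.03,"spin": 0,"jaw": 0.085},{"dx": 0,"dy": 0,"dz": 0.08,"spin": 0,"jaw": 0.085},{"dx": 0,"dy": 0,"dz": 0.12,"spin": 0,"jaw": 0.085},{"dx": 0,"dy": 0,"dz": 0.12,"spin": 0,"jaw": 0.085}]'

```text
time_s: 7.72
position: [0.4626, -0.1329, 0.1782]
eef_rot: [-0.406, 1.564, -0.406]
contact_force: [-0.5, -0.6, -0.6]
grip_width: 0.0848
```

Run:
```python
from h import *
c=shot('top','t4');d=shot('scene','s4'); a=cv2.resize(c['color'][110:270,150:363],(400,300));b=cv2.resize(d['color'][130:330,150:417],(400,300))
cv2.imwrite('pics/g3.png',np.hstack([a,b])[:,:,::-1]);s=manip.read_state();print(s['position'],s['grip_width'],s['contact_force'])
```

```text
[ 0.46030857 -0.13250861  0.17517376] 0.08496501234271205 [-1.85392381 -0.32495539 -0.29066206]
```

View pics/g3.png

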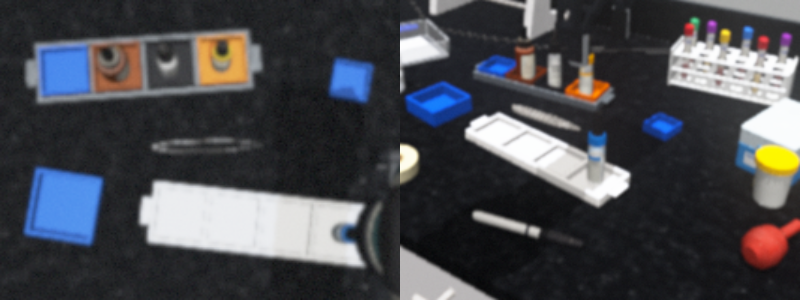

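Blue stands in the right-end pocket. Next is the black vial, which goes to the second pocket from the left.

Call:
arm_command --commands '[{"dx": 0.036,"dy": 0.036,"dz": 0,"spin": 0,"jaw": 0.085},{"dx": 0.076,"dy": 0.076,"dz": 0,"spin": 0,"jaw": 0.085},{"dx": 0.116,"dy": 0.116,"dz": 0,"spin": 0,"jaw": 0.085},{"dx": 0.156,"dy": 0.156,"dz": 0,"spin": 0,"jaw": 0.085},{"dx": 0.19,"dy": 0.191,"dz": 0,"spin": 0,"jaw": 0.085},{"dx": 0.19,"dy": 0.191,"dz": 0,"spin": 0,"jaw": 0.085},{"dx": 0.19,"dy": 0.191,"dz": -0.03,"spin": 0,"jaw": 0.085},{"dx": 0.19,"dy": 0.191,"dz": -0.075,"spin": 0,"jaw": 0.085},{"dx": 0.19,"dy": 0.191,"dz": -0.105,"spin": 0,"jaw": 0.085},{"dx": 0.19,"dy": 0.191,"dz": -0.119,"spin": 0,"jaw": 0.085},{"dx": 0.19,"dy": 0.191,"dz": -0.119,"spin": 0,"jaw": 0.085}]'

```text
time_s: 9.2
position: [0.6495, 0.0581, 0.055]
eef_rot: [-2.967, 1.568, -2.967]
contact_force: [0.1, -0.3, 0.5]
grip_width: 0.0849
```

Call:
arm_command --commands '[{"dx": 0,"dy": 0,"dz": 0,"spin": 0,"jaw": 0.01},{"dx": 0,"dy": 0,"dz": 0,"spin": 0,"jaw": 0.01},{"dx": 0,"dy": 0,"dz": 0,"spin": 0,"jaw": 0.01},{"dx": 0,"dy": 0,"dz": 0,"spin": 0,"jaw": 0.01},{"dx": 0,"dy": 0,"dz": 0,"spin": 0,"jaw": 0.01},{"dx": 0,"dy": 0,"dz": 0,"spin": 0,"jaw": 0.01}]' --force 25

```text
time_s: 9.95
position: [0.6511, 0.0587, 0.057]
eef_rot: [-0.109, 1.57, -0.109]
contact_force: [-0.3, -0.1, 6.3]
grip_width: 0.0217
```

Call:
arm_command --commands '[{"dx": 0,"dy": 0,"dz": 0.03,"spin": 0,"jaw": 0.01},{"dx": 0,"dy": 0,"dz": 0.08,"spin": 0,"jaw": 0.01},{"dx": 0,"dy": 0,"dz": 0.12,"spin": 0,"jaw": 0.01},{"dx": -0.026,"dy": -0.01,"dz": 0.12,"spin": 0,"jaw": 0.01},{"dx": -0.07,"dy": -0.028,"dz": 0.12,"spin": 0,"jaw": 0.01},{"dx": -0.114,"dy": -0.046,"dz": 0.12,"spin": 0,"jaw": 0.01},{"dx": -0.154,"dy": -0.062,"dz": 0.12,"spin": 0,"jaw": 0.01},{"dx": -0.1755,"dy": -0.0705,"dz": 0.12,"spin": 0,"jaw": 0.01},{"dx": -0.1755,"dy": -0.0705,"dz": 0.12,"spin": 0,"jaw": 0.01},{"dx": -0.1755,"dy": -0.0705,"dz": 0.09,"spin": 0,"jaw": 0.01},{"dx": -0.1755,"dy": -0.0705,"dz": 0.05,"spin": 0,"jaw": 0.01},{"dx": -0.1755,"dy": -0.0705,"dz": 0.05,"spin": 0,"jaw": 0.01}]'

```text
time_s: 11.45
position: [0.4738, -0.0111, 0.1041]
eef_rot: [2.91, 1.565, 2.911]
contact_force: [-0.9, -0.4, -0.2]
grip_width: 0.0214
```

Call:
arm_command --commands '[{"dx": 0,"dy": 0,"dz": -0.03,"spin": 0,"jaw": 0.01},{"dx": 0,"dy": 0,"dz": -0.048,"spin": 0,"jaw": 0.01},{"dx": 0,"dy": 0,"dz": -0.053,"spin": 0,"jaw": 0.01},{"dx": 0,"dy": 0,"dz": -0.053,"spin": 0,"jaw": 0.01},{"dx": 0,"dy": 0,"dz": -0.053,"spin": 0,"jaw": 0.01}]'

```text
time_s: 12.08
position: [0.4758, -0.0117, 0.054]
eef_rot: [-0.079, 1.569, -0.079]
contact_force: [0.2, -0.8, -1.2]
grip_width: 0.0219
```

Call:
arm_command --commands '[{"dx": 0,"dy": 0,"dz": 0,"spin": 0,"jaw": 0.03},{"dx": 0,"dy": 0,"dz": 0,"spin": 0,"jaw": 0.085},{"dx": 0,"dy": 0,"dz": 0,"spin": 0,"jaw": 0.085},{"dx": 0,"dy": 0,"dz": 0,"spin": 0,"jaw": 0.085},{"dx": 0,"dy": 0,"dz": 0,"spin": 0,"jaw": 0.085},{"dx": 0,"dy": 0,"dz": 0.03,"spin": 0,"jaw": 0.085},{"dx": 0,"dy": 0,"dz": 0.08,"spin": 0,"jaw": 0.085},{"dx": 0,"dy": 0,"dz": 0.12,"spin": 0,"jaw": 0.085},{"dx": 0.04,"dy": 0.003,"dz": 0.12,"spin": 0,"jaw": 0.085},{"dx": 0.09,"dy": 0.006,"dz": 0.12,"spin": 0,"jaw": 0.085},{"dx": 0.14,"dy": 0.01,"dz": 0.12,"spin": 0,"jaw": 0.085},{"dx": 0.181,"dy": 0.012,"dz": 0.12,"spin": 0,"jaw": 0.085}]'

```text
time_s: 13.58
position: [0.6577, 0.0003, 0.173]
eef_rot: [1.542, 1.571, 1.542]
contact_force: [0.2, -0.3, 0.4]
grip_width: 0.085
```

Call:
arm_command --commands '[{"dx": 0,"dy": 0,"dz": 0,"spin": 0,"jaw": 0.085}]'

```text
time_s: 13.7
position: [0.6579, 0.0006, 0.1723]
eef_rot: [1.369, 1.57, 1.368]
contact_force: [0.4, 0.2, 0.1]
grip_width: 0.0849
```

Run:
```python
from h import *
c=shot('wrist','w5');d=shot('scene','s5'); a=cv2.resize(c['color'],(400,300));b=cv2.resize(d['color'][130:330,150:417],(400,300))
cv2.imwrite('pics/g4.png',np.hstack([a,b])[:,:,::-1]);s=manip.read_state();print(s['position'],s['grip_width'],s['contact_force'])
```

```text
[6.55292665e-01 4.12784869e-04 1.72493972e-01] 0.0847317742112375 [-0.83996358 -0.38154865 -0.18827495]
```

View pics/g4.png

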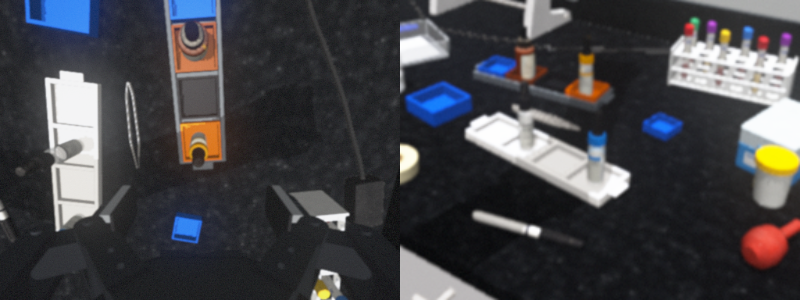

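Black stands in the second pocket from the left (scene crop at about (525,130)), and the orange vial lies under the gripper. Next I pick up orange.

Call:
arm_command --commands '[{"dx": 0,"dy": 0,"dz": -0.03,"spin": 0,"jaw": 0.085},{"dx": 0,"dy": 0,"dz": -0.075,"spin": 0,"jaw": 0.085},{"dx": 0,"dy": 0,"dz": -0.105,"spin": 0,"jaw": 0.085},{"dx": 0,"dy": 0,"dz": -0.117,"spin": 0,"jaw": 0.085},{"dx": 0,"dy": 0,"dz": -0.117,"spin": 0,"jaw": 0.085},{"dx": 0,"dy": 0,"dz": -0.117,"spin": 0,"jaw": 0.01},{"dx": 0,"dy": 0,"dz": -0.117,"spin": 0,"jaw": 0.01},{"dx": 0,"dy": 0,"dz": -0.117,"spin": 0,"jaw": 0.01},{"dx": 0,"dy": 0,"dz": -0.117,"spin": 0,"jaw": 0.01},{"dx": 0,"dy": 0,"dz": -0.117,"spin": 0,"jaw": 0.01},{"dx": 0,"dy": 0,"dz": -0.117,"spin": 0,"jaw": 0.01}]' --force 25

```text
time_s: 15.18
position: [0.6563, 0.0002, 0.0567]
eef_rot: [-0.297, 1.57, -0.297]
contact_force: [-0.5, -0.3, 3.2]
grip_width: 0.0215
```

Call:
arm_command --commands '[{"dx": 0,"dy": 0,"dz": 0.03,"spin": 0,"jaw": 0.01},{"dx": 0,"dy": 0,"dz": 0.08,"spin": 0,"jaw": 0.01},{"dx": 0,"dy": 0,"dz": 0.12,"spin": 0,"jaw": 0.01},{"dx": -0.026,"dy": 0.007,"dz": 0.12,"spin": 0,"jaw": 0.01},{"dx": -0.07,"dy": 0.019,"dz": 0.12,"spin": 0,"jaw": 0.01},{"dx": -0.114,"dy": 0.031,"dz": 0.12,"spin": 0,"jaw": 0.01},{"dx": -0.154,"dy": 0.042,"dz": 0.12,"spin": 0,"jaw": 0.01},{"dx": -0.174,"dy": 0.047,"dz": 0.12,"spin": 0,"jaw": 0.01},{"dx": -0.174,"dy": 0.047,"dz": 0.12,"spin": 0,"jaw": 0.01},{"dx": -0.174,"dy": 0.047,"dz": 0.09,"spin": 0,"jaw": 0.01},{"dx": -0.174,"dy": 0.047,"dz": 0.05,"spin": 0,"jaw": 0.01},{"dx": -0.174,"dy": 0.047,"dz": 0.05,"spin": 0,"jaw": 0.01}]'

```text
time_s: 16.68
position: [0.4809, 0.0467, 0.104]
eef_rot: [3.103, 1.565, 3.102]
contact_force: [-0.7, 0.3, 0.2]
grip_width: 0.0217
```

Call:
arm_command --commands '[{"dx": 0,"dy": 0,"dz": -0.03,"spin": 0,"jaw": 0.01},{"dx": 0,"dy": 0,"dz": -0.048,"spin": 0,"jaw": 0.01},{"dx": 0,"dy": 0,"dz": -0.053,"spin": 0,"jaw": 0.01},{"dx": 0,"dy": 0,"dz": -0.053,"spin": 0,"jaw": 0.01},{"dx": 0,"dy": 0,"dz": -0.053,"spin": 0,"jaw": 0.01}]'

```text
time_s: 17.3
position: [0.4829, 0.0473, 0.054]
eef_rot: [0.024, 1.569, 0.024]
contact_force: [0.7, 0.7, -0.1]
grip_width: 0.0217
```

Call:
arm_command --commands '[{"dx": 0,"dy": 0,"dz": 0,"spin": 0,"jaw": 0.03},{"dx": 0,"dy": 0,"dz": 0,"spin": 0,"jaw": 0.085},{"dx": 0,"dy": 0,"dz": 0,"spin": 0,"jaw": 0.085},{"dx": 0,"dy": 0,"dz": 0,"spin": 0,"jaw": 0.085},{"dx": 0,"dy": 0,"dz": 0,"spin": 0,"jaw": 0.085},{"dx": 0,"dy": 0,"dz": 0.03,"spin": 0,"jaw": 0.085},{"dx": 0,"dy": 0,"dz": 0.08,"spin": 0,"jaw": 0.085},{"dx": 0,"dy": 0,"dz": 0.12,"spin": 0,"jaw": 0.085},{"dx": 0.04,"dy": 0.017,"dz": 0.12,"spin": 0,"jaw": 0.085},{"dx": 0.09,"dy": 0.038,"dz": 0.12,"spin": 0,"jaw": 0.085},{"dx": 0.135,"dy": 0.058,"dz": 0.12,"spin": 0,"jaw": 0.085},{"dx": 0.166,"dy": 0.071,"dz": 0.12,"spin": 0,"jaw": 0.085}]'

```text
time_s: 18.8
position: [0.6497, 0.1192, 0.1729]
eef_rot: [1.503, 1.57, 1.503]
contact_force: [-0.0, -0.3, -0.1]
grip_width: 0.085
```

Call:
arm_command --commands '[{"dx": 0,"dy": 0,"dz": 0,"spin": 0,"jaw": 0.085}]'

```text
time_s: 18.92
position: [0.6492, 0.1196, 0.1725]
eef_rot: [1.736, 1.569, 1.737]
contact_force: [-0.1, -0.1, -0.2]
grip_width: 0.085
```

Run:
```python
from h import *
c=shot('wrist','w6');d=shot('scene','s6'); a=cv2.resize(c['color'],(400,300));b=cv2.resize(d['color'][130:330,150:417],(400,300))
cv2.imwrite('pics/g5.png',np.hstack([a,b])[:,:,::-1]);s=manip.read_state();print(s['position'],s['grip_width'],s['contact_force'])
for P in [(.648,.1185,.109),(.648,.1185,.007)]: print(np.array(proj(c,P))*400/512)
```

```text
[0.64728514 0.11818638 0.17259012] 0.08495169690318154 [-0.02840613 -0.49876701 -0.53834292]
[199.02159161 162.31222747]
[199.49216818 139.40912203]
```

View pics/g5.png

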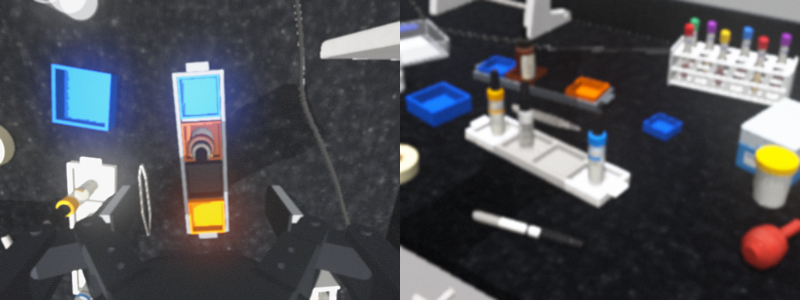

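Orange stands in the left-end pocket. The brown bulb tip is at about (203,157), close to the predicted (199,162). Now I descend on brown.

Call:
arm_command --commands '[{"dx": 0.001,"dy": 0.002,"dz": -0.03,"spin": 0,"jaw": 0.085},{"dx": 0.001,"dy": 0.002,"dz": -0.08,"spin": 0,"jaw": 0.085},{"dx": 0.001,"dy": 0.002,"dz": -0.115,"spin": 0,"jaw": 0.085},{"dx": 0.001,"dy": 0.002,"dz": -0.126,"spin": 0,"jaw": 0.085},{"dx": 0.001,"dy": 0.002,"dz": -0.131,"spin": 0,"jaw": 0.085},{"dx": 0.001,"dy": 0.002,"dz": -0.131,"spin": 0,"jaw": 0.085}]' --force 30

```text
time_s: 19.77
position: [0.6498, 0.1203, 0.0436]
eef_rot: [0.161, 1.569, 0.161]
contact_force: [0.4, -0.9, 0.3]
grip_width: 0.0852
```

Call:
arm_command --commands '[{"dx": 0,"dy": 0,"dz": 0,"spin": 0,"jaw": 0.02},{"dx": 0,"dy": 0,"dz": 0,"spin": 0,"jaw": 0.02},{"dx": 0,"dy": 0,"dz": 0,"spin": 0,"jaw": 0.02},{"dx": 0,"dy": 0,"dz": 0,"spin": 0,"jaw": 0.02},{"dx": 0,"dy": 0,"dz": 0,"spin": 0,"jaw": 0.02},{"dx": 0,"dy": 0,"dz": 0,"spin": 0,"jaw": 0.02}]' --force 30

```text
time_s: 20.52
position: [0.6495, 0.1203, 0.0429]
eef_rot: [-0.043, 1.57, -0.043]
contact_force: [-0.6, -1.2, 6.4]
grip_width: 0.0314
```

Call:
arm_command --commands '[{"dx": 0,"dy": 0,"dz": 0.03,"spin": 0,"jaw": 0.02},{"dx": 0,"dy": 0,"dz": 0.085,"spin": 0,"jaw": 0.02},{"dx": 0,"dy": 0,"dz": 0.13,"spin": 0,"jaw": 0.02},{"dx": -0.02,"dy": -0.021,"dz": 0.13,"spin": 0,"jaw": 0.02},{"dx": -0.055,"dy": -0.058,"dz": 0.13,"spin": 0,"jaw": 0.02},{"dx": -0.09,"dy": -0.095,"dz": 0.13,"spin": 0,"jaw": 0.02},{"dx": -0.125,"dy": -0.132,"dz": 0.13,"spin": 0,"jaw": 0.02},{"dx": -0.16,"dy": -0.169,"dz": 0.13,"spin": 0,"jaw": 0.02},{"dx": -0.182,"dy": -0.192,"dz": 0.13,"spin": 0,"jaw": 0.02},{"dx": -0.182,"dy": -0.192,"dz": 0.13,"spin": 0,"jaw": 0.02},{"dx": -0.182,"dy": -0.192,"dz": 0.1,"spin": 0,"jaw": 0.02},{"dx": -0.182,"dy": -0.192,"dz": 0.1,"spin": 0,"jaw": 0.02}]'

```text
time_s: 22.02
position: [0.4661, -0.0708, 0.1408]
eef_rot: [2.73, 1.567, 2.731]
contact_force: [-0.3, 0.9, -0.4]
grip_width: 0.0313
```

Run:
```python
from h import *
c=shot('wrist','w7');d=shot('scene','s7'); a=cv2.resize(c['color'],(400,300));b=cv2.resize(d['color'][130:280,190:390],(400,300))
cv2.imwrite('pics/g6.png',np.hstack([a,b])[:,:,::-1]);s=manip.read_state();print(s['position'],s['grip_width'],s['contact_force'])
```

```text
[ 0.46766122 -0.07086796  0.14249904] 0.0310478835863025 [-0.0404168   1.05847481 -0.21348092]
```

View pics/g6.png

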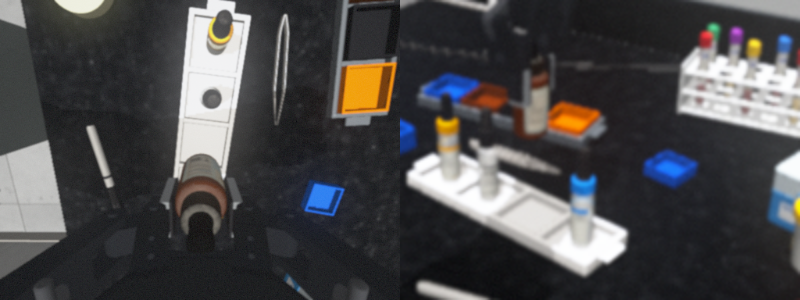

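Brown hangs upright above the second pocket from the right, and the other three vials are standing. Now I lower it and release.

Call:
arm_command --commands '[{"dx": 0,"dy": -0.001,"dz": -0.04,"spin": 0,"jaw": 0.02},{"dx": 0,"dy": -0.001,"dz": -0.08,"spin": 0,"jaw": 0.02},{"dx": 0,"dy": -0.001,"dz": -0.097,"spin": 0,"jaw": 0.02},{"dx": 0,"dy": -0.001,"dz": -0.102,"spin": 0,"jaw": 0.02},{"dx": 0,"dy": -0.001,"dz": -0.102,"spin": 0,"jaw": 0.02},{"dx": 0,"dy": -0.001,"dz": -0.102,"spin": 0,"jaw": 0.02}]'

```text
time_s: 22.88
position: [0.4681, -0.0729, 0.0414]
eef_rot: [-0.238, 1.568, -0.238]
contact_force: [-0.4, 0.5, -0.5]
grip_width: 0.0312
```

Call:
arm_command --commands '[{"dx": 0,"dy": 0,"dz": -0.002,"spin": 0,"jaw": 0.02},{"dx": 0,"dy": 0,"dz": -0.002,"spin": 0,"jaw": 0.04},{"dx": 0,"dy": 0,"dz": -0.002,"spin": 0,"jaw": 0.085},{"dx": 0,"dy": 0,"dz": -0.002,"spin": 0,"jaw": 0.085},{"dx": 0,"dy": 0,"dz": -0.002,"spin": 0,"jaw": 0.085},{"dx": 0,"dy": 0,"dz": -0.002,"spin": 0,"jaw": 0.085},{"dx": 0,"dy": 0,"dz": 0.03,"spin": 0,"jaw": 0.085},{"dx": 0,"dy": 0,"dz": 0.08,"spin": 0,"jaw": 0.085},{"dx": 0,"dy": 0,"dz": 0.14,"spin": 0,"jaw": 0.085},{"dx": 0.06,"dy": 0,"dz": 0.16,"spin": 0,"jaw": 0.085},{"dx": 0.12,"dy": 0,"dz": 0.16,"spin": 0,"jaw": 0.085},{"dx": 0.15,"dy": 0,"dz": 0.16,"spin": 0,"jaw": 0.085}]'

```text
time_s: 24.38
position: [0.6197, -0.073, 0.2006]
eef_rot: [0.099, 1.569, 0.099]
contact_force: [-0.2, 0.3, -0.0]
grip_width: 0.0847
```

Call:
arm_command --commands '[{"dx": 0.06,"dy": -0.02,"dz": 0,"spin": 0,"jaw": 0.085},{"dx": 0.1,"dy": -0.03,"dz": 0,"spin": 0,"jaw": 0.085},{"dx": 0.1,"dy": -0.03,"dz": 0,"spin": 0,"jaw": 0.085}]'

```text
time_s: 24.75
position: [0.7187, -0.1037, 0.1984]
eef_rot: [2.35, 1.57, 2.348]
contact_force: [-0.3, -0.5, 1.1]
grip_width: 0.0845
```

Run:
```python
from h import *
c=shot('top','t8');d=shot('scene','s8'); a=cv2.resize(c['color'][190:265,215:365],(800,400)) if 0 else cv2.resize(c['color'][150:270,210:370],(400,300));b=cv2.resize(d['color'][140:290,185:385],(400,300))
cv2.imwrite('pics/g7.png',np.hstack([a,b])[:,:,::-1]);s=manip.read_state();print(s['time_s'],s['position'],s['contact_force'])
```

```text
24.85 [ 0.7164901  -0.10223795  0.19926717] [ 0.29667514  0.41124448 -1.07611069]
```

View pics/g7.png

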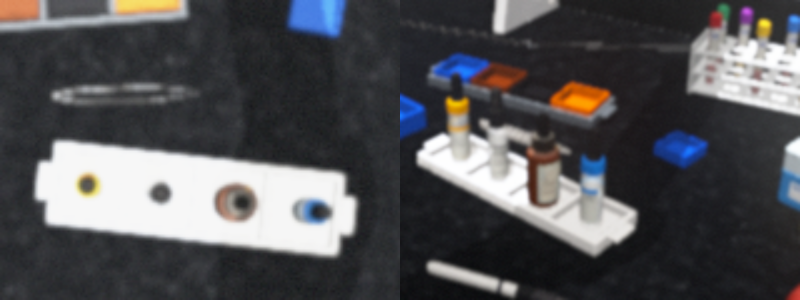

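The final view shows orange, black, brown and blue from left to right, each upright and near the middle of its pocket. The gripper is clear of everything, so I hand the job in.

Run:
```python
from h import *
print(manip.finish_job())
```

```text
the job is handed in; nothing more can be done
None
```

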